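# Turn the middle leaf of the nut-driver case

### The arm

A 6-joint arm with a two-finger parallel gripper is mounted at the origin on the work surface. World frame = base frame: x ahead of the robot, y to its left, z up, the work surface at z = 0. Lengths are in m, angles in rad, forces in N, time in s.
With the tool pointing down it reaches from about 0.325 to 0.85 m from the base axis. Payload 15.5 kg.
Tool frame: the origin (TCP) lies between the finger pads; the fingertips stand 8 mm ahead of it and the grasp point (between the pads) lies 11 mm behind it (r.finger_overhang is the distance from the TCP to the fingertips, in m); z points along the fingers, y is the line along which they close (so a half turn about z gives the same grasp; the last joint's range is limited). The gripper opens to 91 mm and grips with 3 to 60 N. Pads are 32 mm wide; open, the fingers measure 118 mm over their backs; the gripper's body (76 mm by 178 mm) begins 60 mm behind the grasp point.
Start: joints at [1.03, 0.494, 1.345, -0, 1.302, -0.096], TCP at [0.269, 0.564, 0.222] pointing down, gripper open.
Joint ranges: [-2.91, 2.91], [-0.82, 2.16], [0.22, 2.67], [-1.22, 4.37], [0.12, 2.79], [-3.08, 3.08]. Speed limits (rad/s): [1.89, 1.89, 2.57, 3.01, 3.01, 3.01].

### API

Orientations are given as [roll, pitch, yaw] about the fixed x, y, z axes, in that order (R = Rz(yaw) Ry(pitch) Rx(roll)).
In Python, from bench import status, capture, calibration, workorder, spotter, r gives the robot as it stands.
- The arm moves only by the tool arm_command, never from a script. Its argument "plan" is a list of rows, each an object of numbers: "x", "y", "z": the shift along the tool's x, y, z in mm; "wx", "wy", "wz": the turn, a rotation vector about the tool's x, y, z in degrees; "grip": the opening, from 0 (shut) to 1 (fully open). A call has 1 to 10 rows; each row shifts and turns the commanded pose from where the row before left it, along the tool's axes as they then stand; what a row does not reach is not made up. A row lasts 1/12 s, in which the tool goes at most 41.7 mm and 7.16 degrees, less where a joint would pass 70% of its speed; a pose out of reach is approached as far as the arm can. A call with a gripper value outside its range is refused whole. The fingers move at their own pace and stop on an object; "force" is the grip in N (left out, the last holds). Time passes only in rows, so rows that do not move let the fingers close. It gives the time, the measured TCP pose, the force, the opening and the grip force at its end, in the units of the state.
- status.get_obs(): the state, without advancing time (a new reading comes with each control period).
- capture(name): name is "scene" or "top" or "wrist"; returns the picture (400x640x3 uint8, red, green, blue); there is no depth.
- calibration(name): a dict with "K" (3x3 intrinsics, pixels), "dist" ([k1, k2, p1, p2, k3] as OpenCV has them; the pictures are not rectified), "world_to_cam" (4x4, takes a point from world to camera coordinates); the wrist camera has in their place "mount" (4x4, takes a point from camera to tool coordinates, whose origin is the TCP and whose axes are the flange's). Camera axes: x right, y down, z forward; pixel columns grow to the right and rows downward; lengths in m; the calibration is good to about 2 mm. A picture is of the moment at which its call begins: read the wrist's pose just before it. calibration takes no time and is no camera call.
- workorder.hand_in(): hands the job in; it is judged then, once.
Trained networks look in the newest picture that a camera, given by its name, has taken for a name from the list of things; names that differ only in an ending like _2 or _b are one class to them, and where a whole thing is asked for, a point or a joint stands for the part that bears it (a point fixed in the world has none). Each returns a list of dicts, best first, with "confidence" (0 to 1); they miss things now and then, are a little off and sometimes report something else, mostly with a low value. They report only what shows in the picture. A call takes as long as a camera call.
- spotter.masks_of(thing, camera): "region" (400x640 bool, what is visible of it) and "rect" ([left, top, right, bottom] in pixels, round what is visible of it).
The state is a dict: "time": time; "qpos": joint angles; "dq": joint speeds; "effort": joint torques, N m; "tcp_pos": TCP position; "tcp_rot": TCP orientation; "force": force on the tool from outside, world axes, zero at the start; "moment": the same for the moment, N m; "opening": finger opening in m; "gripper_force": force on a finger pad.
Only numpy, scipy, OpenCV 4.12 (cv2) and the standard library are available. Lean on these libraries where they do the work, as an engineer would, in place of code of your own. Each camera call takes 0.05 s, during which the arm holds its last target. There are 200 camera calls.

### The job

The nut-driver case lies open like a book on the garage bench, with its hinged middle leaf lying over (or standing a little up from) one tray. Using the fingertips or the outside of the fingers only, swing the leaf up by its pull lip, over the spine and gently down until it lies fully flat on the other tray, so that the sockets it covered can be reached, then come away clear. Do not pinch the leaf or fling it, do not lift or shove the case, and leave the things standing round it alone.

Things in the scene. Friction and masses are not known exactly. Their poses are not given: they have to be found in the camera images.
- case: Grey plastic case, open like a book, loose on the bench, 1.3 kg. Origin: on the bench under the middle of the spine; x along the spine, y across it from the tray the leaf covers at the start (-y) to the tray where it must go (+y), z up. Each tray is 180 mm along x, spans 10 to 150 mm from the spine, rim 36 mm above the bench. Turned up to 0.45 rad from square to the robot.
- leaf (a joint): Angle of the middle leaf about the spine, rad: 0 = flat on the -y tray, 1.57 = upright, 3.14 (its stop) = flat on the +y tray. Starts between 0 and 0.4. The pin hinge is stiff (0.18 N m): the leaf stays at whatever angle it is left, so it must be pushed all the way down; 1 to 3 N at the lip move it.
- leaf_lip (a point): Middle of the outer edge of the leaf's pull lip, 178 mm from the hinge axis, mid-thickness; moves with the leaf. The lip is plain, 110 mm wide and 10 mm thick out to 175 mm from the axis, then a 4 mm thick core edge to 178 mm. It sticks out 25 mm past the tray's outer wall, with 36 mm of free air below it when flat.
- leaf_hinge (a point): Middle of the leaf's hinge axis, 41 mm above the bench, fixed in the case; the axis runs along the case's x. The leaf is a rigid panel 10 mm thick (5 mm either side of the axis), 174 mm along the spine, reaching 150 mm from the axis before the lip; low clips and bits stand up to 6 mm proud of both faces between 30 and 110 mm from the axis.
- leaf_face_a: Moulded skin of the leaf that looks up at the start (and down onto the other tray at the end), 3 mm thick, lip included. Origin at the middle of the hinge axis.
- leaf_face_b: Moulded skin of the leaf that looks down at the start (and up at the end), 3 mm thick, lip included: the face to push on. Origin at the middle of the hinge axis.
- tub: Bystander: white plastic tub with twist cap, 80 mm across, 88 mm high, upright; origin under its centre. Stands beyond the outer edge of the +y tray, 80 mm or more (centre) from where the lip comes down.
- bulb_a: Bystander: clear pear-shaped bulb standing on its bayonet cap, 60 mm across, 107 mm high, tips easily; origin under its centre. Beyond the far end of the case.
- bulb_b: Bystander: the second clear pear-shaped bulb, the same. Beyond the far end of the case.
- probe_holder: Bystander: yellow plastic multimeter probe holder, base 36 x 62 mm, 59 mm high, two probe handles standing in it to 108 mm; origin under its centre. Beyond the far end of the case.
- nut_driver: Bystander: steel nut driver lying down, 28 mm hexagonal black handle 100 mm long, 215 mm in all, x along it towards the socket; origin under it, 45 mm from the handle's middle. Between the case and the robot.
- adaptor: Bystander: matte grey plug adaptor block 58 x 58 x 40 mm with three 20 mm brass pins towards its x; origin under its centre. Beyond the outer edge of the +y tray, 70 mm or more (centre) from where the lip comes down.

How it is judged:
On the way:
1. the leaf is swung up past upright (value of joint leaf above 1.65 rad), for 0.05 s.
At the end, for the whole second after the job is handed in: The leaf lies flat on the other tray (joint above 3.07 rad, within 0.07 rad or about 12 mm at the lip) and at rest; the case stands level and still within 30 mm of where it was, and every bystander within 30 mm (value of joint leaf above 3.07 rad and velocity of joint leaf between -0.1 and 0.1 rad/s and linear speed of case below 0.02 m/s and angle between case's own z axis and vertical below 0.05 rad and distance of each of case, tub, bulb_a, bulb_b, probe_holder, nut_driver, adaptor from where it was at the start of the episode below 0.03 m); the robot touches nothing.
It fails at once if the leaf is pinched (fingers press on both of its faces at once) (contact force between the fingers and leaf_face_a above 1 N and contact force between the fingers and leaf_face_b above 1 N).
It fails at once if the leaf is flung or slammed (faster than 4 rad/s) (velocity of joint leaf above 4 rad/s or velocity of joint leaf below -4 rad/s).
It fails at once if the leaf is pressed with more than 60 N (contact force between any of the arm, the fingers and leaf_face_a above 60 N or contact force between any of the arm, the fingers and leaf_face_b above 60 N).
It fails at once if the case is shoved more than 30 mm, tipped or lifted (distance of case from where it was at the start of the episode above 0.03 m or angle between case's own z axis and vertical above 0.12 rad or height (world z) of case above 0.015 m).
It fails at once if a bystander is moved more than 30 mm, lifted or knocked over (distance of any of tub, bulb_a, bulb_b, probe_holder, nut_driver, adaptor from where it was at the start of the episode above 0.03 m or height (world z) of any of tub, bulb_a, bulb_b, probe_holder, nut_driver, adaptor above 0.015 m or angle between any of tub, bulb_a, bulb_b, probe_holder, adaptor's own z axis and vertical above 0.5 rad).
It also fails if it takes over 48 s, if anything falls off the work surface, if the arm or the gripper's body presses on something with over 40 N, if the wrist force passes 120 N, or if a joint passes its speed limit or range.

## Working session

There is one attempt and no reset: what is moved stays moved. The work goes in short steps, Python scripts to look and compute and a tool call to move; the robot and the scene stay as the last step left them, time stands still between calls to the robot, and variables do not carry over. Pictures are saved under pics/ and viewed, at most 10 in all, crops included, and the job is handed in when it is done.

Besides the shell and the picture viewer there is one more tool, called after "Call:" as name(argument=value, ...) on one line, values as JSON. arm_command: Moves the arm, as the interface text tells. Its arguments: {"type":"object","properties":{"plan":{"type":"array","items":{"type":"object","properties":{"x":{"type":"number"},"y":{"type":"number"},"z":{"type":"number"},"wx":{"type":"number"},"wy":{"type":"number"},"wz":{"type":"number"},"grip":{"type":"number"}}}},"force":{"type":"number"}},"required":["plan"]}

```bash
ls; mkdir -p pics
python3 - <<'E'
from bench import status, capture, calibration, spotter
import cv2,numpy as np
print(status.get_obs())
for n in ["scene","top"]:
    cv2.imwrite(f"pics/{n}0.png",capture(n)[:,:,::-1]); c=calibration(n); print(n,c["K"],c["dist"],c["world_to_cam"])
    for t in ["case","leaf","leaf_lip","tub","bulb_a","probe_holder","nut_driver","adaptor"]:
        try: print(t,[(round(d["confidence"],2),[int(v) for v in d["rect"]]) for d in spotter.masks_of(t,n)][:3])
        except Exception as e: print(t,e)
print(calibration("wrist"))
E
```

```text
pics
{'time': 0.0, 'qpos': array([ 1.03050292e+00,  4.94152743e-01,  1.34612035e+00, -2.78607231e-05,
        1.30248121e+00, -9.54813508e-02]), 'dq': array([-6.34111358e-05,  9.83526938e-04, -5.91155312e-04, -7.13278202e-04,
       -1.31358606e-04, -1.35551926e-03]), 'effort': array([ 3.11272458e-06, -8.78808188e+01, -3.81845820e+01,  7.05727958e-02,
        5.33905893e-02, -1.18156772e-04]), 'tcp_pos': array([0.26873982, 0.56387567, 0.22136083]), 'tcp_rot': array([-3.14043373e+00, -8.40146388e-05,  2.69678795e+00]), 'force': array([-0.06719198, -0.43123935, -0.35864046]), 'moment': array([-0.00512357,  0.00323921, -0.04204915]), 'gripper_force': 0.0, 'opening': 0.09126865213472206}
scene [[444.7601067    0.         320.16159606]
 [  0.         444.7601067  201.30652699]
 [  0.           0.           1.        ]] [-0.02555653  0.          0.          0.          0.        ] [[ 1.13211177e-01  9.93570872e-01 -3.90194738e-04 -1.49732443e-01]
 [ 7.07172060e-01 -8.08536737e-02 -7.02403276e-01 -3.77659335e-01]
 [-6.97918984e-01  7.92439665e-02 -7.11779099e-01  1.33362356e+00]
 [ 0.000000
[... 1238 characters left out ...]
5, [306, 126, 331, 163])]
nut_driver [(0.81, [307, 262, 411, 295])]
adaptor [(0.66, [174, 207, 215, 243])]
{'K': array([[293.18559673,   0.        , 313.96015138],
       [  0.        , 293.18559673, 199.60611516],
       [  0.        ,   0.        ,   1.        ]]), 'dist': array([-0.02197729,  0.        ,  0.        ,  0.        ,  0.        ]), 'mount': array([[-5.60114071e-04, -9.57905340e-01, -2.87083691e-01,
         8.11053432e-02],
       [ 9.99999839e-01, -5.10620604e-04, -2.47272066e-04,
        -1.01079815e-04],
       [ 9.02723847e-05, -2.87083783e-01,  9.57905472e-01,
        -1.62587274e-01],
       [ 0.00000000e+00,  0.00000000e+00,  0.00000000e+00,
         1.00000000e+00]])}
```

Run:
```python
import cv2
i=cv2.imread("pics/top0.png")[90:320,160:470]
cv2.imwrite("pics/top0c.png",cv2.resize(i,None,fx=2.5,fy=2.5,interpolation=cv2.INTER_CUBIC))
i=cv2.imread("pics/scene0.png")[110:310,190:470]
cv2.imwrite("pics/scene0c.png",cv2.resize(i,None,fx=2.8,fy=2.8,interpolation=cv2.INTER_CUBIC))
```

```text
(no output)
```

View pics/top0c.png

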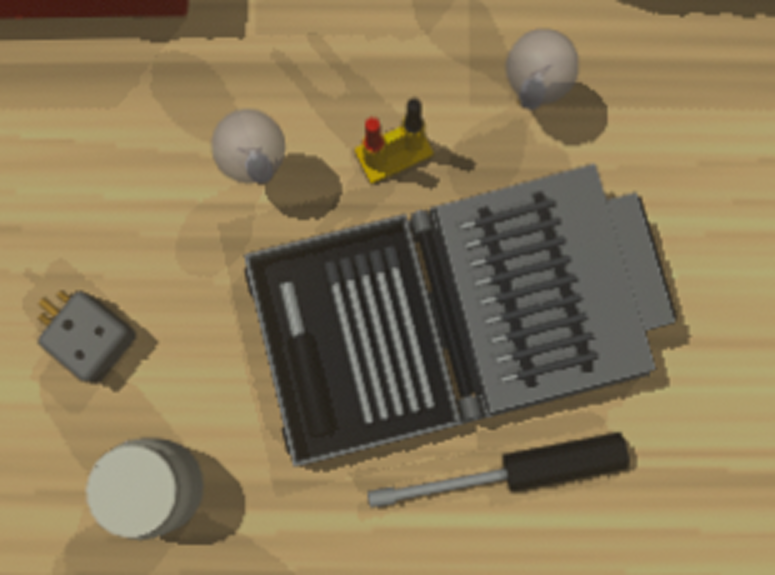

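View pics/scene0c.png

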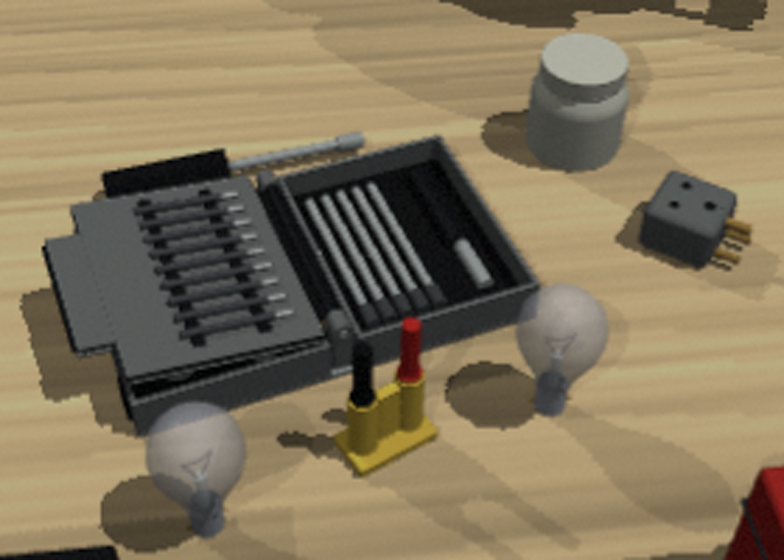

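```bash
cat > h.py <<'E'
import numpy as np, cv2
from bench import status, capture, calibration, spotter
from scipy.optimize import least_squares
def proj(n,P):
    c=calibration(n); M=c["world_to_cam"]
    return cv2.projectPoints(np.array(P,float).reshape(-1,1,3),cv2.Rodrigues(M[:3,:3])[0],M[:3,3],c["K"],np.array(c["dist"]))[0].reshape(-1,2)
def c2w(p,P):
    x,y,a=p; P=np.atleast_2d(P); c,s=np.cos(a),np.sin(a)
    return P@np.array([[c,s,0],[-s,c,0],[0,0,1]])+[x,y,0]
def lf(x,r,t,h=0): # leaf point; h toward face_a (up at start)
    return [x,-r*np.cos(t)+h*np.sin(t),.041+r*np.sin(t)+h*np.cos(t)]
E
cat > fit.py <<'E'
from h import *
T=lambda u,v:(160+u/2.5,90+v/2.5)
S=lambda u,v:(190+u/2.8,110+v/2.8)
def pts(t): return [[.09,.15,.036],[-.09,.15,.036],lf(.055,.178,t),lf(-.055,.178,t),lf(.087,.15,t,.005),lf(-.087,.15,t,.005)]
ot=np.array([T(248,257),T(295,465),T(640,195),T(677,322),T(598,167),T(655,370)])
os_=np.array([S(538,287),S(437,137),S(78,352),S(45,245),S(120,375),S(75,200)])
def f(q):
    W=c2w(q[:3],pts(q[3])); return np.r_[proj("top",W)-ot,proj("scene",W)-os_].ravel()
s=least_squares(f,[.5,0,.2,.1],loss="soft_l1"); print(s.x,np.round(s.fun.reshape(-1,2),1))
q=s.x; print("lip",c2w(q[:3],lf(0,.178,q[3])),"end",c2w(q[:3],lf(0,.178,np.pi)))
# bystanders at heights from top camera
def back(n,uv,z):
    return least_squares(lambda p:(proj(n,[[p[0],p[1],z]])-uv).ravel(),[.5,0]).x
for n,uv,z in [("tub",T(132,490),.088),("adaptor",T(88,337),.02),("bulbA",T(248,146),.075),("bulbB",T(542,68),.075),("holder",T(395,155),.03),("nd handle",T(567,460),.014),("nd tip",T(372,500),.014),("nd end",T(628,450),.014)]:
    print(n,back("top",uv,z).round(3))
E
python3 fit.py
```

```text
[0.57075758 0.03655295 0.24930188 0.09115293] [[-2.3 -2.3]
 [-1.9  0.1]
 [-0.2 -0.4]
 [-0.1  0.9]
 [-0.7 -1.2]
 [-0.1  0.6]
 [-0.4 -1.4]
 [ 0.3 -1.7]
 [-3.7  0.5]
 [-2.7 -0.7]
 [ 0.2 -0.1]
 [-2.8  0.9]]
lip [[ 0.61449275 -0.13522803  0.05720276]] end [[0.52684009 0.20905007 0.041     ]]
tub [0.427 0.274]
adaptor [0.55  0.335]
bulbA [0.7   0.196]
bulbB [ 0.768 -0.041]
holder [0.706 0.078]
nd handle [ 0.453 -0.066]
nd tip [0.419 0.094]
nd end [ 0.461 -0.117]
```

```bash
cat > plan.py <<'E'
from h import *
from scipy.spatial.transform import Rotation as R
Q=np.array([.5708,.0366,.2493])
D=np.deg2rad
def pose(u,z,a,x=0.):   # top corner of fingertip at case (x,u,z), tool a deg below horizontal toward +y
    a=D(a); n=np.array([0,np.sin(a),np.cos(a)]); d=np.array([0,np.cos(a),-np.sin(a)])
    p=np.array([x,u,z])-.016*n-.008*d
    M=R.from_euler('z',Q[2]).as_matrix()@np.c_[n,[1,0,0],d]
    return c2w(Q,p)[0],M
def rows(start,goals,vmax=35,wmax=6.5):
    p,M=start; out=[]
    for g in goals:
        gp,gM=g[:2]
        N=max(1,int(np.ceil(max(np.linalg.norm(gp-p)*1000/vmax,np.rad2deg(np.linalg.norm(R.from_matrix(M.T@gM).as_rotvec()))/wmax))))
        N=max(N,g[2] if len(g)>2 else 1)
        for k in range(N):
            t=(gp-p)/(N-k); rv=R.from_matrix(M.T@gM).as_rotvec()/(N-k)
            s=np.round(M.T@t*1000,1); w=np.round(np.rad2deg(rv),1)
            out.append((s,w)); p=p+M@s/1000; M=M@R.from_rotvec(D(w)).as_matrix()
    for i,(s,w) in enumerate(out):
        if i%10==0: print('--')
        print('{"x":%g,"y":%g,"z":%g,"wx":%g,"wy":%g,"wz":%g},'%(*(s+0),*(w+0)))
    return p,M
def now():
    o=status.get_obs(); M=R.from_euler('xyz',o["tcp_rot"]).as_matrix()
    print("t",o["time"],"F",o["force"].round(1),"q",o["qpos"].round(2)); p=o["tcp_pos"]
    L=R.from_euler('z',-Q[2]).as_matrix()@M; c=R.from_euler('z',-Q[2]).as_matrix()@(p-[Q[0],Q[1],0])+.016*L[:,0]+.008*L[:,2]
    print("corner(case)",c.round(4),"a",np.rad2deg(np.arctan2(-L[2,2],L[1,2])).round(1),"toolx in case",L[:,0].round(3))
    return p,M
E
python3 - <<'E'
from plan import *
rows(now(),[pose(-.30,.20,88),pose(-.30,.10,45)])
E
```

```text
t 0.9 F [ 0.5 -0.2  0.3] q [ 1.03  0.49  1.35  0.    1.3  -0.1 ]
corner(case) [-0.1747  0.596   0.2139] a 90.0 toolx in case [-0.769  0.64   0.   ]
--
{"x":-26,"y":-21.8,"z":0.5,"wx":0,"wy":0.1,"wz":1.9},
{"x":-26.7,"y":-21,"z":0.5,"wx":0,"wy":0.1,"wz":1.9},
{"x":-27.4,"y":-20.1,"z":0.4,"wx":0,"wy":0.1,"wz":1.9},
{"x":-28,"y":-19.1,"z":0.4,"wx":0,"wy":0.1,"wz":1.9},
{"x":-28.7,"y":-18.2,"z":0.3,"wx":0,"wy":0.1,"wz":1.9},
{"x":-29.2,"y":-17.2,"z":0.3,"wx":0,"wy":0.1,"wz":1.9},
{"x":-29.8,"y":-16.3,"z":0.2,"wx":0,"wy":0.1,"wz":1.8},
{"x":-30.3,"y":-15.3,"z":0.2,"wx":0,"wy":0.1,"wz":1.9},
{"x":-30.8,"y":-14.3,"z":0.1,"wx":-0.1,"wy":0.1,"wz":1.8},
{"x":-31.2,"y":-13.3,"z":0.1,"wx":0,"wy":0.1,"wz":1.9},
--
{"x":-31.6,"y":-12.3,"z":0,"wx":-0.1,"wy":0.1,"wz":1.8},
{"x":-32,"y":-11.3,"z":-0.1,"wx":0,"wy":0.1,"wz":1.9},
{"x":-32.4,"y":-10.2,"z":-0.1,"wx":-0.1,"wy":0.1,"wz":1.8},
{"x":-32.7,"y":-9.2,"z":-0.2,"wx":-0.1,"wy":0,"wz":1.9},
{"x":-33,"y":-8.1,"z":-0.2,"wx":0,"wy":0.1,"wz":1.8},
{"x":-33.2,"y":-7.1,"z":-0.3,"wx":-0.1,"wy":0,"wz":1.9},
{"x":-33.4,"y":-6,"z":-0.3,"wx":0,"wy":0.1,"wz":1
[... 213 characters left out ...]
,"wy":0.1,"wz":1.8},
{"x":-34,"y":-0.5,"z":-0.5,"wx":-0.1,"wy":0,"wz":1.9},
{"x":-34,"y":0.6,"z":-0.5,"wx":0,"wy":0.1,"wz":1.8},
{"x":-33.9,"y":1.6,"z":-0.5,"wx":-0.1,"wy":0,"wz":1.9},
{"x":-33.8,"y":2.8,"z":-0.5,"wx":0,"wy":0.1,"wz":1.8},
{"x":-33.8,"y":3.8,"z":-0.6,"wx":-0.1,"wy":0,"wz":1.9},
{"x":-33.6,"y":4.9,"z":-0.5,"wx":0,"wy":0.1,"wz":1.8},
{"x":-0.7,"y":0,"z":16.1,"wx":0,"wy":6.1,"wz":0},
{"x":-2.4,"y":0,"z":16,"wx":0,"wy":6.1,"wz":0},
{"x":-4,"y":0,"z":15.6,"wx":0,"wy":6.2,"wz":0},
--
{"x":-5.7,"y":0,"z":15.1,"wx":0,"wy":6.1,"wz":0},
{"x":-7.3,"y":0,"z":14.4,"wx":0,"wy":6.2,"wz":0},
{"x":-8.8,"y":0,"z":13.6,"wx":0,"wy":6.1,"wz":0},
{"x":-10.2,"y":0,"z":12.5,"wx":0,"wy":6.2,"wz":0},
```

Call:
arm_command(plan=[{"x": -26,"y": -22,"wz": 1.9,"grip": 0},{"x": -27,"y": -21,"wz": 1.9,"grip": 0},{"x": -27,"y": -20,"wz": 1.9,"grip": 0},{"x": -28,"y": -19,"wz": 1.9,"grip": 0},{"x": -29,"y": -18,"wz": 1.9,"grip": 0},{"x": -29,"y": -17,"wz": 1.9,"grip": 0},{"x": -30,"y": -16,"wz": 1.9,"grip": 0},{"x": -30,"y": -15,"wz": 1.9,"grip": 0},{"x": -31,"y": -14,"wz": 1.8,"grip": 0},{"x": -31,"y": -13,"wz": 1.9,"grip": 0}])

```text
invalid input at $.plan[0]: expected keys x, y, z, wx, wy, wz, grip
```

Call:
arm_command(plan=[{"x": -32,"y": -12,"wz": 1.8,"grip": 0},{"x": -32,"y": -11,"wz": 1.9,"grip": 0},{"x": -32,"y": -10,"wz": 1.8,"grip": 0},{"x": -33,"y": -9,"wz": 1.9,"grip": 0},{"x": -33,"y": -8,"wz": 1.8,"grip": 0},{"x": -33,"y": -7,"wz": 1.9,"grip": 0},{"x": -33,"y": -6,"wz": 1.8,"grip": 0},{"x": -34,"y": -5,"wz": 1.9,"grip": 0},{"x": -34,"y": -4,"wz": 1.8,"grip": 0},{"x": -34,"y": -3,"wz": 1.9,"grip": 0}])

```text
invalid input at $.plan[0]: expected keys x, y, z, wx, wy, wz, grip
```

Call:
arm_command(plan=[{"x": -34,"y": -2,"wz": 1.8,"grip": 0},{"x": -34,"wz": 1.9,"grip": 0},{"x": -34,"y": 1,"wz": 1.8,"grip": 0},{"x": -34,"y": 2,"wz": 1.9,"grip": 0},{"x": -34,"y": 3,"wz": 1.8,"grip": 0},{"x": -34,"y": 4,"wz": 1.9,"grip": 0},{"x": -34,"y": 5,"wz": 1.8,"grip": 0},{"z": 0,"grip": 0},{"z": 0,"grip": 0}])

```text
invalid input at $.plan[0]: expected keys x, y, z, wx, wy, wz, grip
```

Run:
```python
from plan import *
rows(now(),[pose(-.30,.10,45)])
```

```text
t 0.9 F [ 0.5 -0.2  0.3] q [ 1.03  0.49  1.35  0.    1.3  -0.1 ]
corner(case) [-0.1747  0.596   0.2139] a 90.0 toolx in case [-0.769  0.64   0.   ]
--
{"x":-26,"y":-21.9,"z":4.7,"wx":-0.7,"wy":1.6,"wz":1.8},
{"x":-26.8,"y":-21.1,"z":3.7,"wx":-0.7,"wy":1.6,"wz":1.8},
{"x":-27.5,"y":-20.3,"z":2.7,"wx":-0.7,"wy":1.6,"wz":1.8},
{"x":-28.2,"y":-19.4,"z":1.7,"wx":-0.7,"wy":1.6,"wz":1.8},
{"x":-28.9,"y":-18.5,"z":0.7,"wx":-0.7,"wy":1.6,"wz":1.8},
{"x":-29.4,"y":-17.6,"z":-0.4,"wx":-0.7,"wy":1.6,"wz":1.7},
{"x":-29.9,"y":-16.7,"z":-1.4,"wx":-0.7,"wy":1.5,"wz":1.7},
{"x":-30.3,"y":-15.8,"z":-2.4,"wx":-0.7,"wy":1.6,"wz":1.8},
{"x":-30.8,"y":-14.8,"z":-3.4,"wx":-0.7,"wy":1.6,"wz":1.7},
{"x":-31.1,"y":-13.8,"z":-4.5,"wx":-0.7,"wy":1.5,"wz":1.8},
--
{"x":-31.3,"y":-12.8,"z":-5.5,"wx":-0.7,"wy":1.6,"wz":1.7},
{"x":-31.6,"y":-11.8,"z":-6.5,"wx":-0.8,"wy":1.5,"wz":1.7},
{"x":-31.7,"y":-10.8,"z":-7.5,"wx":-0.7,"wy":1.6,"wz":1.8},
{"x":-31.8,"y":-9.7,"z":-8.5,"wx":-0.8,"wy":1.5,"wz":1.7},
{"x":-31.8,"y":-8.6,"z":-9.4,"wx":-0.7,"wy":1.6,"wz":1.8},
{"x":-31.8,"y":-7.5,"z":-10.4,"wx":-0.8,"wy":1.5,"wz":1.7},
{"x":-31.7,"y":-6.4,"z":-11.4,"wx":-0.7,"wy":1.6,"wz":1.8},
{"x":-31.6,"y":-5.2,"z":-12.3,"wx":-0.8,"wy":1.5,"wz":1.7},
{"x":-31.4,"y":-4.1,"z":-13.2,"wx":-0.7,"wy":1.6,"wz":1.8},
{"x":-31.1,"y":-3,"z":-14.1,"wx":-0.8,"wy":1.5,"wz":1.7},
--
{"x":-30.8,"y":-1.9,"z":-15,"wx":-0.7,"wy":1.6,"wz":1.8},
{"x":-30.4,"y":-0.7,"z":-15.8,"wx":-0.8,"wy":1.5,"wz":1.7},
{"x":-30,"y":0.4,"z":-16.6,"wx":-0.7,"wy":1.6,"wz":1.8},
{"x":-29.5,"y":1.6,"z":-17.4,"wx":-0.8,"wy":1.5,"wz":1.7},
{"x":-29,"y":2.7,"z":-18.2,"wx":-0.7,"wy":1.6,"wz":1.8},
{"x":-28.4,"y":3.8,"z":-18.9,"wx":-0.8,"wy":1.5,"wz":1.7},
{"x":-27.7,"y":4.9,"z":-19.6,"wx":-0.7,"wy":1.6,"wz":1.8},
```

All keys are needed.

Call:
arm_command(plan=[{"x": -26,"y": -22,"z": 0,"wx": 0,"wy": 0,"wz": 1.9,"grip": 0},{"x": -27,"y": -21,"z": 0,"wx": 0,"wy": 0,"wz": 1.9,"grip": 0},{"x": -27,"y": -20,"z": 0,"wx": 0,"wy": 0,"wz": 1.9,"grip": 0},{"x": -28,"y": -19,"z": 0,"wx": 0,"wy": 0,"wz": 1.9,"grip": 0},{"x": -29,"y": -18,"z": 0,"wx": 0,"wy": 0,"wz": 1.9,"grip": 0},{"x": -29,"y": -17,"z": 0,"wx": 0,"wy": 0,"wz": 1.9,"grip": 0},{"x": -30,"y": -16,"z": 0,"wx": 0,"wy": 0,"wz": 1.9,"grip": 0},{"x": -30,"y": -15,"z": 0,"wx": 0,"wy": 0,"wz": 1.9,"grip": 0},{"x": -31,"y": -14,"z": 0,"wx": 0,"wy": 0,"wz": 1.8,"grip": 0},{"x": -31,"y": -13,"z": 0,"wx": 0,"wy": 0,"wz": 1.9,"grip": 0}])

```text
time: 1.73
tcp_pos: [0.4109, 0.255, 0.2221]
tcp_rot: [3.141, 0.0, 2.366]
force: [1.1, -0.7, -0.1]
opening: 0.0273
gripper_force: 0.0
```

Call:
arm_command(plan=[{"x": -32,"y": -12,"z": 0,"wx": 0,"wy": 0,"wz": 1.8,"grip": 0},{"x": -32,"y": -11,"z": 0,"wx": 0,"wy": 0,"wz": 1.9,"grip": 0},{"x": -32,"y": -10,"z": 0,"wx": 0,"wy": 0,"wz": 1.8,"grip": 0},{"x": -33,"y": -9,"z": 0,"wx": 0,"wy": 0,"wz": 1.9,"grip": 0},{"x": -33,"y": -8,"z": 0,"wx": 0,"wy": 0,"wz": 1.8,"grip": 0},{"x": -33,"y": -7,"z": 0,"wx": 0,"wy": 0,"wz": 1.9,"grip": 0},{"x": -33,"y": -6,"z": 0,"wx": 0,"wy": 0,"wz": 1.8,"grip": 0},{"x": -34,"y": -5,"z": 0,"wx": 0,"wy": 0,"wz": 1.9,"grip": 0},{"x": -34,"y": -4,"z": 0,"wx": 0,"wy": 0,"wz": 1.8,"grip": 0},{"x": -34,"y": -3,"z": 0,"wx": 0,"wy": 0,"wz": 1.9,"grip": 0}])

```text
time: 2.57
tcp_pos: [0.5518, -0.0543, 0.222]
tcp_rot: [3.141, 0.0, 2.042]
force: [1.2, 0.4, 0.0]
opening: 0.0003
gripper_force: 0.0
```

Call:
arm_command(plan=[{"x": -34,"y": -2,"z": 0,"wx": 0,"wy": 0,"wz": 1.8,"grip": 0},{"x": -34,"y": 0,"z": 0,"wx": 0,"wy": 0,"wz": 1.9,"grip": 0},{"x": -34,"y": 1,"z": 0,"wx": 0,"wy": 0,"wz": 1.8,"grip": 0},{"x": -34,"y": 2,"z": 0,"wx": 0,"wy": 0,"wz": 1.9,"grip": 0},{"x": -34,"y": 3,"z": 0,"wx": 0,"wy": 0,"wz": 1.8,"grip": 0},{"x": -34,"y": 4,"z": 0,"wx": 0,"wy": 0,"wz": 1.9,"grip": 0},{"x": -34,"y": 5,"z": 0,"wx": 0,"wy": 0,"wz": 1.8,"grip": 0},{"x": 0,"y": 0,"z": 0,"wx": 0,"wy": 0,"wz": 0,"grip": 0},{"x": 0,"y": 0,"z": 0,"wx": 0,"wy": 0,"wz": 0,"grip": 0}])

```text
time: 3.32
tcp_pos: [0.6513, -0.2712, 0.2212]
tcp_rot: [-3.141, -0.0, 1.817]
force: [-0.4, -0.4, 0.7]
opening: 0.0006
gripper_force: 0.0
```

Run:
```python
from plan import *
rows(now(),[pose(-.27,.10,45)])
```

```text
t 3.3167 F [-0.4 -0.4  0.7] q [-0.48  0.61  1.12 -0.    1.41 -0.73]
corner(case) [ 0.0021 -0.3021  0.2132] a 90.0 toolx in case [0.003 1.    0.   ]
--
{"x":4.4,"y":-0.3,"z":18.1,"wx":0,"wy":6.4,"wz":0},
{"x":2.4,"y":-0.3,"z":18.5,"wx":0,"wy":6.4,"wz":0},
{"x":0.3,"y":-0.3,"z":18.7,"wx":0,"wy":6.4,"wz":0},
{"x":-1.7,"y":-0.3,"z":18.6,"wx":0,"wy":6.4,"wz":0},
{"x":-3.8,"y":-0.3,"z":18.2,"wx":0,"wy":6.5,"wz":-0.1},
{"x":-5.9,"y":-0.3,"z":17.7,"wx":0,"wy":6.4,"wz":0},
{"x":-7.8,"y":-0.3,"z":17,"wx":0.1,"wy":6.5,"wz":0},
```

Call:
arm_command(plan=[{"x": 4.4,"y": 0,"z": 18,"wx": 0,"wy": 6.4,"wz": 0,"grip": 0},{"x": 2.4,"y": 0,"z": 18.5,"wx": 0,"wy": 6.4,"wz": 0,"grip": 0},{"x": 0.3,"y": 0,"z": 18.7,"wx": 0,"wy": 6.4,"wz": 0,"grip": 0},{"x": -1.7,"y": 0,"z": 18.6,"wx": 0,"wy": 6.4,"wz": 0,"grip": 0},{"x": -3.8,"y": 0,"z": 18.2,"wx": 0,"wy": 6.5,"wz": 0,"grip": 0},{"x": -6,"y": 0,"z": 17.7,"wx": 0,"wy": 6.4,"wz": 0,"grip": 0},{"x": -8,"y": 0,"z": 17,"wx": 0,"wy": 6.5,"wz": 0,"grip": 0},{"x": 0,"y": 0,"z": 0,"wx": 0,"wy": 0,"wz": 0,"grip": 0},{"x": 0,"y": 0,"z": 0,"wx": 0,"wy": 0,"wz": 0,"grip": 0}])

```text
time: 4.07
tcp_pos: [0.6427, -0.2391, 0.0925]
tcp_rot: [-3.137, -0.787, 1.815]
force: [-0.2, -0.3, 0.7]
opening: 0.0006
gripper_force: 0.0
```

Run:
```python
from plan import *
rows(now(),[pose(-.23,.037,45),pose(-.163,.037,45)])
i=capture("scene")[100:320,110:470,::-1]
cv2.imwrite("pics/scene1.png",cv2.resize(i,None,fx=2.2,fy=2.2,interpolation=cv2.INTER_CUBIC))
cv2.imwrite("pics/wrist1.png",capture("wrist")[:,:,::-1])
```

```text
t 4.0667 F [-0.2 -0.3  0.7] q [-0.66  1.04  0.83  0.47  1.91 -0.9 ]
corner(case) [ 0.0017 -0.2679  0.0982] a 44.9 toolx in case [0.003 0.706 0.708]
--
{"x":-5.5,"y":-0.5,"z":23.3,"wx":0,"wy":0,"wz":-0.1},
{"x":-5.5,"y":-0.5,"z":23.4,"wx":0,"wy":0,"wz":0},
{"x":-5.5,"y":-0.5,"z":23.3,"wx":-0.1,"wy":-0.1,"wz":-0.1},
{"x":23.7,"y":0,"z":23.7,"wx":0,"wy":0,"wz":0},
{"x":23.7,"y":0,"z":23.7,"wx":0,"wy":0,"wz":0},
```

View pics/scene1.png

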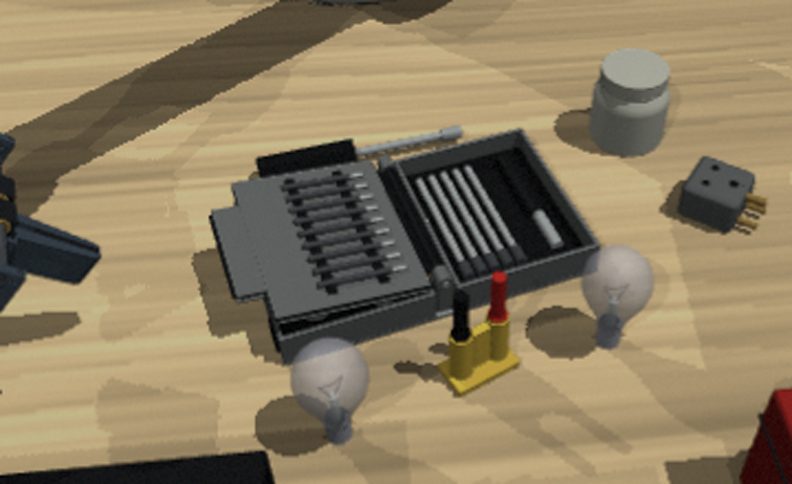

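View pics/wrist1.png

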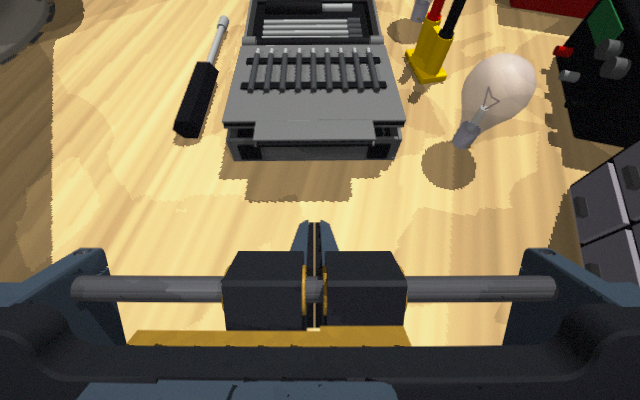

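Run:
```python
from plan import *
p,M=now(); c=calibration("wrist"); T=np.eye(4); T[:3,:3]=M; T[:3,3]=p; V=np.linalg.inv(T@c["mount"])
for t in (.05,.09,.13):
    P=c2w(Q,[lf(-.055,.175,t,.005),lf(.055,.175,t,.005),lf(-.055,.175,t,-.005),lf(.055,.175,t,-.005),[-.09,-.15,.036],[.09,-.15,.036],[-.09,-.15,0],[.09,-.15,0]])
    print(t,cv2.projectPoints(P,cv2.Rodrigues(V[:3,:3])[0],V[:3,3],c["K"],np.array(c["dist"]))[0].reshape(-1,2).round(0).tolist())
i=cv2.imread("pics/wrist1.png")[100:180,210:420]
cv2.imwrite("pics/wrist1c.png",cv2.resize(i,None,fx=3.8,fy=3.8,interpolation=cv2.INTER_CUBIC))
```

```text
t 4.1667 F [-0.2  0.5  1. ] q [-0.66  1.03  0.83  0.47  1.91 -0.9 ]
corner(case) [ 0.0033 -0.2686  0.1028] a 45.3 toolx in case [-0.001  0.711  0.703]
0.05 [[250.0, 148.0], [370.0, 148.0], [252.0, 155.0], [368.0, 155.0], [222.0, 141.0], [399.0, 141.0], [230.0, 161.0], [390.0, 161.0]]
0.09 [[249.0, 143.0], [371.0, 143.0], [251.0, 151.0], [369.0, 151.0], [222.0, 141.0], [399.0, 141.0], [230.0, 161.0], [390.0, 161.0]]
0.13 [[247.0, 137.0], [372.0, 137.0], [249.0, 145.0], [370.0, 145.0], [222.0, 141.0], [399.0, 141.0], [230.0, 161.0], [390.0, 161.0]]
```

View pics/wrist1c.png

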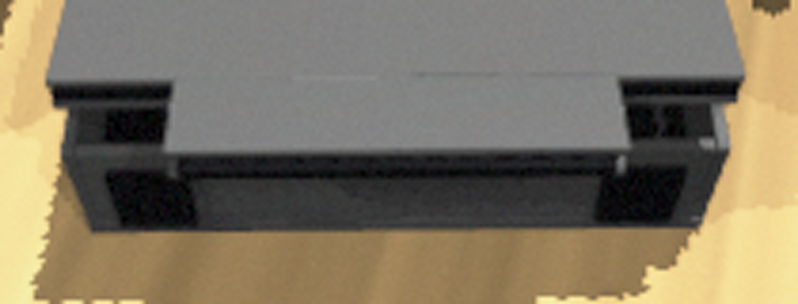

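Run:
```python
from plan import *
rows(now(),[pose(-.235,.040,45,.003),pose(-.163,.040,45,.003,)],vmax=25)
```

```text
t 4.1667 F [-0.2  0.5  1. ] q [-0.66  1.03  0.83  0.47  1.91 -0.9 ]
corner(case) [ 0.0033 -0.2686  0.1028] a 45.3 toolx in case [-0.001  0.711  0.703]
--
{"x":-6.8,"y":-0.2,"z":22.8,"wx":0,"wy":0.1,"wz":0},
{"x":-6.8,"y":-0.1,"z":22.8,"wx":0,"wy":0.1,"wz":0},
{"x":-6.9,"y":-0.2,"z":22.7,"wx":0.1,"wy":0.1,"wz":0.1},
{"x":17,"y":0,"z":17,"wx":0,"wy":0,"wz":0},
{"x":17,"y":0,"z":17,"wx":0,"wy":0,"wz":0},
{"x":16.9,"y":0,"z":16.9,"wx":0,"wy":0,"wz":0},
```

Call:
arm_command(plan=[{"x": -6.5,"y": 0,"z": 23,"wx": 0,"wy": 0,"wz": 0,"grip": 0},{"x": -6.5,"y": 0,"z": 22.5,"wx": 0,"wy": 0,"wz": 0,"grip": 0},{"x": -6.5,"y": 0,"z": 22,"wx": 0,"wy": 0,"wz": 0,"grip": 0},{"x": 0,"y": 0,"z": 0,"wx": 0,"wy": 0,"wz": 0,"grip": 0},{"x": 0,"y": 0,"z": 0,"wx": 0,"wy": 0,"wz": 0,"grip": 0}])

```text
time: 4.58
tcp_pos: [0.636, -0.2062, 0.0363]
tcp_rot: [3.139, -0.782, 1.822]
force: [0.5, -0.3, 1.2]
opening: 0.0005
gripper_force: 0.0
```

Run:
```python
from plan import *
rows(now(),[pose(-.163,.040,45,.003,)],vmax=20)
```

```text
t 4.5833 F [ 0.5 -0.3  1.2] q [-0.64  1.06  0.94  0.47  1.77 -0.95]
corner(case) [ 0.0033 -0.2344  0.0419] a 45.2 toolx in case [-0.002  0.71   0.705]
--
{"x":12.3,"y":-0.1,"z":12.9,"wx":0,"wy":0,"wz":0},
{"x":12.3,"y":-0.1,"z":12.9,"wx":0,"wy":0.1,"wz":0},
{"x":12.3,"y":0,"z":13,"wx":0,"wy":0,"wz":0},
{"x":12.4,"y":-0.1,"z":12.9,"wx":0,"wy":0.1,"wz":0.1},
```

Call:
arm_command(plan=[{"x": 12.2,"y": 0,"z": 13,"wx": 0,"wy": 0,"wz": 0,"grip": 0},{"x": 12.2,"y": 0,"z": 13,"wx": 0,"wy": 0,"wz": 0,"grip": 0},{"x": 12.2,"y": 0,"z": 13,"wx": 0,"wy": 0,"wz": 0,"grip": 0},{"x": 12.2,"y": 0,"z": 13,"wx": 0,"wy": 0,"wz": 0,"grip": 0},{"x": 0,"y": 0,"z": 0,"wx": 0,"wy": 0,"wz": 0,"grip": 0},{"x": 0,"y": 0,"z": 0,"wx": 0,"wy": 0,"wz": 0,"grip": 0}])

```text
time: 5.08
tcp_pos: [0.619, -0.1381, 0.034]
tcp_rot: [3.137, -0.782, 1.823]
force: [0.6, -0.7, 0.2]
opening: 0.0006
gripper_force: 0.0
```

```bash
cat > sweep.py <<'E'
from plan import *
def goal(td,press=0.,n=1):
    t=D(td); a=45 if td<45 else 45+(td-45)*.27
    if td<45:
        E=np.array(lf(0,.175,t,-.005)); s=.014; c=E+s*np.array([0,np.cos(D(a)),-np.sin(D(a))])
    else:
        r=.161+.007*min(1,(td-45)/60); c=np.array(lf(0,r,t,-.005+press))
    return pose(c[1],c[2],a,.003)
if __name__=="__main__":
    rows(now(),[goal(t) for t in list(range(8,45,4))+list(range(46,181,3))],vmax=60,wmax=9)
E
python3 sweep.py
```

```text
t 5.0833 F [ 0.6 -0.7  0.2] q [-0.58  1.    1.11  0.5   1.65 -0.95]
corner(case) [ 0.0036 -0.1642  0.0396] a 45.2 toolx in case [-0.002  0.71   0.704]
--
{"x":7.7,"y":-0.6,"z":-7.6,"wx":0.1,"wy":0.2,"wz":0.1},
{"x":9.8,"y":0,"z":-7.3,"wx":0,"wy":0,"wz":0},
{"x":10.3,"y":0,"z":-6.6,"wx":0,"wy":0,"wz":0},
{"x":10.7,"y":0,"z":-5.8,"wx":0,"wy":0,"wz":0},
{"x":11.1,"y":0,"z":-5.1,"wx":0,"wy":0,"wz":0},
{"x":11.5,"y":0,"z":-4.4,"wx":0,"wy":0,"wz":0},
{"x":11.7,"y":0.1,"z":-3.5,"wx":0,"wy":0,"wz":0},
{"x":11.9,"y":0,"z":-2.6,"wx":0,"wy":0,"wz":0},
{"x":12.1,"y":0,"z":-1.9,"wx":0,"wy":0,"wz":0},
{"x":12.2,"y":0,"z":-1,"wx":0,"wy":0,"wz":0},
--
{"x":5.9,"y":0,"z":-0.3,"wx":0,"wy":-0.3,"wz":0},
{"x":8.5,"y":0,"z":-0.5,"wx":0,"wy":-0.8,"wz":0},
{"x":8.6,"y":0,"z":-0.2,"wx":0,"wy":-0.8,"wz":0},
{"x":8.6,"y":0,"z":0.1,"wx":0,"wy":-0.8,"wz":0},
{"x":8.7,"y":0,"z":0.5,"wx":0,"wy":-0.8,"wz":0},
{"x":8.5,"y":0,"z":0.8,"wx":0,"wy":-0.8,"wz":0},
{"x":8.6,"y":0,"z":1.1,"wx":0,"wy":-0.8,"wz":0},
{"x":8.5,"y":0,"z":1.5,"wx":0,"wy":-0.8,"wz":0},
{"x":8.5,"y":0,"z":1.7,"wx":0,"wy":-0.8,"wz":0},
{"x":8.4,"y"
[... 1050 characters left out ...]
:-0.9,"wz":0},
{"x":3.6,"y":0,"z":7.8,"wx":0,"wy":-0.8,"wz":0},
{"x":3.4,"y":0,"z":7.9,"wx":0,"wy":-0.8,"wz":0},
{"x":3,"y":-0.1,"z":8.1,"wx":0,"wy":-0.8,"wz":0},
{"x":2.8,"y":0,"z":8.2,"wx":0,"wy":-0.8,"wz":0},
{"x":2.4,"y":0,"z":8.3,"wx":0,"wy":-0.8,"wz":0},
{"x":2,"y":0,"z":8.3,"wx":0,"wy":-0.8,"wz":0},
{"x":1.8,"y":0,"z":8.5,"wx":0,"wy":-0.8,"wz":0},
{"x":1.4,"y":0,"z":8.4,"wx":0,"wy":-0.8,"wz":0},
{"x":1,"y":0,"z":8.6,"wx":0,"wy":-0.8,"wz":0},
--
{"x":0.8,"y":0,"z":8.5,"wx":0,"wy":-0.9,"wz":0},
{"x":0.4,"y":0,"z":8.6,"wx":0,"wy":-0.8,"wz":0},
{"x":0,"y":0,"z":8.5,"wx":0,"wy":-0.8,"wz":0},
{"x":-0.2,"y":0,"z":8.6,"wx":0,"wy":-0.8,"wz":0},
{"x":-0.6,"y":0,"z":8.6,"wx":0,"wy":-0.8,"wz":0},
```

Call:
arm_command(plan=[{"x": 7.7,"y": 0,"z": -7.6,"wx": 0,"wy": 0,"wz": 0,"grip": 0},{"x": 9.8,"y": 0,"z": -7.3,"wx": 0,"wy": 0,"wz": 0,"grip": 0},{"x": 10.3,"y": 0,"z": -6.6,"wx": 0,"wy": 0,"wz": 0,"grip": 0},{"x": 10.7,"y": 0,"z": -5.8,"wx": 0,"wy": 0,"wz": 0,"grip": 0},{"x": 0,"y": 0,"z": 0,"wx": 0,"wy": 0,"wz": 0,"grip": 0},{"x": 0,"y": 0,"z": 0,"wx": 0,"wy": 0,"wz": 0,"grip": 0}])

```text
time: 5.58
tcp_pos: [0.6161, -0.1301, 0.0789]
tcp_rot: [3.14, -0.784, 1.82]
force: [-0.1, -0.5, -0.5]
opening: 0.0006
gripper_force: 0.0
```

Run:
```python
from plan import *
now()
i=capture("scene")[60:320,110:470,::-1]
cv2.imwrite("pics/scene2.png",cv2.resize(i,None,fx=2.2,fy=2.2,interpolation=cv2.INTER_CUBIC))
```

```text
t 5.5833 F [-0.1 -0.5 -0.5] q [-0.57  0.94  1.12  0.51  1.69 -0.92]
corner(case) [ 0.0028 -0.1557  0.0845] a 45.1 toolx in case [-0.     0.708  0.706]
```

View pics/scene2.png

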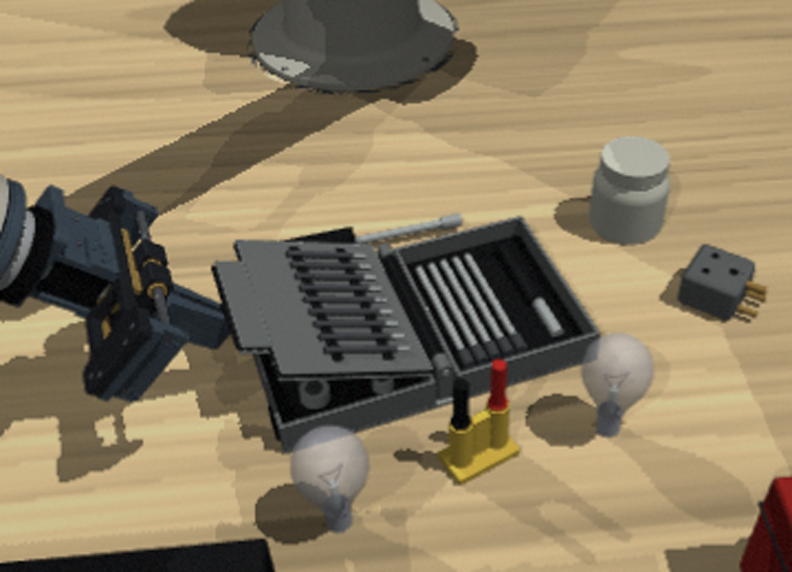

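The leaf is rising on the fingertips (lip near (240,310)), and the case and bystanders have not moved. I'll continue the sweep.

Call:
arm_command(plan=[{"x": 11.1,"y": 0,"z": -5.1,"wx": 0,"wy": 0,"wz": 0,"grip": 0},{"x": 11.5,"y": 0,"z": -4.4,"wx": 0,"wy": 0,"wz": 0,"grip": 0},{"x": 11.7,"y": 0,"z": -3.5,"wx": 0,"wy": 0,"wz": 0,"grip": 0},{"x": 11.9,"y": 0,"z": -2.6,"wx": 0,"wy": 0,"wz": 0,"grip": 0},{"x": 12.1,"y": 0,"z": -1.9,"wx": 0,"wy": 0,"wz": 0,"grip": 0},{"x": 12.2,"y": 0,"z": -1,"wx": 0,"wy": 0,"wz": 0,"grip": 0},{"x": 5.9,"y": 0,"z": -0.3,"wx": 0,"wy": -0.3,"wz": 0,"grip": 0},{"x": 8.5,"y": 0,"z": -0.5,"wx": 0,"wy": -0.8,"wz": 0,"grip": 0},{"x": 8.6,"y": 0,"z": -0.2,"wx": 0,"wy": -0.8,"wz": 0,"grip": 0},{"x": 8.6,"y": 0,"z": 0,"wx": 0,"wy": -0.8,"wz": 0,"grip": 0}])

```text
time: 6.47
tcp_pos: [0.6011, -0.0724, 0.1638]
tcp_rot: [-3.141, -0.737, 1.819]
force: [-0.3, -0.3, -1.6]
opening: 0.0002
gripper_force: 0.8
```

Call:
arm_command(plan=[{"x": 8.7,"y": 0,"z": 0.5,"wx": 0,"wy": -0.8,"wz": 0,"grip": 0},{"x": 8.5,"y": 0,"z": 0.8,"wx": 0,"wy": -0.8,"wz": 0,"grip": 0},{"x": 8.6,"y": 0,"z": 1.1,"wx": 0,"wy": -0.8,"wz": 0,"grip": 0},{"x": 8.5,"y": 0,"z": 1.5,"wx": 0,"wy": -0.8,"wz": 0,"grip": 0},{"x": 8.5,"y": 0,"z": 1.7,"wx": 0,"wy": -0.8,"wz": 0,"grip": 0},{"x": 8.4,"y": 0,"z": 2.1,"wx": 0,"wy": -0.8,"wz": 0,"grip": 0},{"x": 8.3,"y": 0,"z": 2.5,"wx": 0,"wy": -0.9,"wz": 0,"grip": 0},{"x": 8.3,"y": 0,"z": 2.7,"wx": 0,"wy": -0.8,"wz": 0,"grip": 0},{"x": 8.1,"y": 0,"z": 3.1,"wx": 0,"wy": -0.8,"wz": 0,"grip": 0},{"x": 8,"y": 0,"z": 3.3,"wx": 0,"wy": -0.8,"wz": 0,"grip": 0}])

```text
time: 7.3
tcp_pos: [0.5822, 0.0027, 0.2008]
tcp_rot: [3.141, -0.596, 1.819]
force: [-0.8, -0.8, -0.7]
opening: 0.0003
gripper_force: 0.6
```

Run:
```python
from sweep import *
p,M=now(); g=goal(88); print("err vs goal88",(p-g[0]).round(4))
i=capture("scene")[40:310,110:470,::-1]
cv2.imwrite("pics/scene3.png",cv2.resize(i,None,fx=2.2,fy=2.2,interpolation=cv2.INTER_CUBIC))
```

```text
t 7.3 F [-0.8 -0.8 -0.7] q [-0.38  0.62  1.35  0.47  1.55 -0.73]
corner(case) [ 0.0026 -0.018   0.2031] a 55.9 toolx in case [0.001 0.828 0.561]
err vs goal88 [ 0.0014 -0.007  -0.0039]
```

View pics/scene3.png

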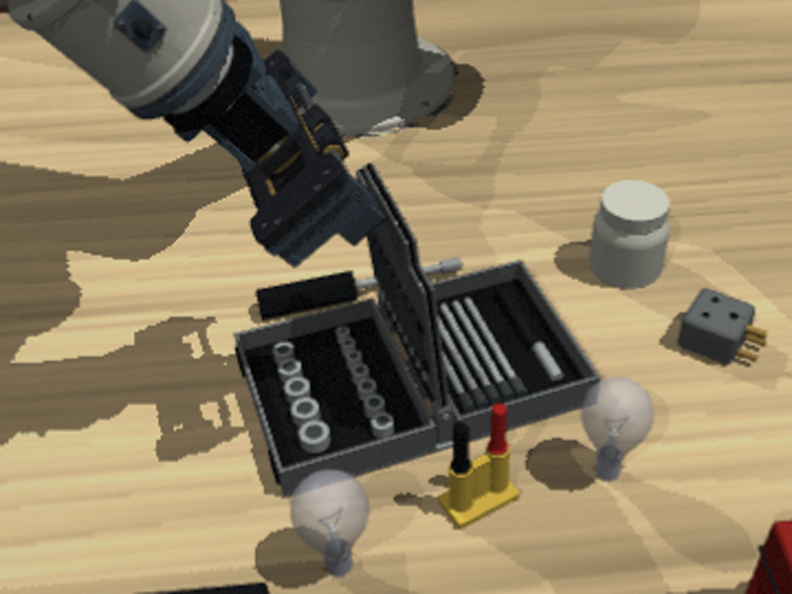

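The leaf is near upright with the fingertips against face b at about (375,200), and everything else is still. I'll re-plan from the measured pose, with the contact radius slightly limited.

Run:
```python
from sweep import *
rows(now(),[goal(t) for t in range(88,181,3)],vmax=60,wmax=9)
```

```text
t 7.35 F [0.8 1.3 0.2] q [-0.37  0.61  1.35  0.47  1.55 -0.72]
corner(case) [ 0.0027 -0.0164  0.2038] a 55.9 toolx in case [-0.     0.828  0.56 ]
--
{"x":6.4,"y":0.3,"z":0.5,"wx":0,"wy":-0.7,"wz":0},
{"x":7.7,"y":0,"z":4,"wx":0,"wy":-0.8,"wz":0},
{"x":7.6,"y":0,"z":4.2,"wx":0,"wy":-0.8,"wz":0},
{"x":7.5,"y":0,"z":4.6,"wx":0,"wy":-0.8,"wz":0},
{"x":7.2,"y":0,"z":4.9,"wx":0,"wy":-0.8,"wz":0},
{"x":7.1,"y":0,"z":5.2,"wx":0,"wy":-0.8,"wz":0},
{"x":6.8,"y":0,"z":5.5,"wx":0,"wy":-0.9,"wz":0},
{"x":6.4,"y":0,"z":5.9,"wx":0,"wy":-0.8,"wz":0},
{"x":6.2,"y":0,"z":6.1,"wx":0,"wy":-0.8,"wz":0},
{"x":5.9,"y":0,"z":6.4,"wx":0,"wy":-0.8,"wz":0},
--
{"x":5.7,"y":0,"z":6.6,"wx":0,"wy":-0.8,"wz":0},
{"x":5.4,"y":0,"z":6.8,"wx":0,"wy":-0.8,"wz":0},
{"x":5.1,"y":0,"z":7,"wx":0,"wy":-0.8,"wz":0},
{"x":4.8,"y":0,"z":7.2,"wx":0,"wy":-0.8,"wz":0},
{"x":4.6,"y":0,"z":7.4,"wx":0,"wy":-0.8,"wz":0},
{"x":4.3,"y":0,"z":7.5,"wx":0,"wy":-0.8,"wz":0},
{"x":3.9,"y":0,"z":7.7,"wx":0,"wy":-0.9,"wz":0},
{"x":3.7,"y":0,"z":7.9,"wx":0,"wy":-0.8,"wz":0},
{"x":3.3,"y":0,"z":7.9,"wx":0,"wy":-0.8,"wz":0},
{"x":3.1,"y":0,"z":8.1,"wx":0,"wy":-0.8,"wz":0},
--
{"x":2.7,"y":0,"z":8.2,"wx":0,"wy":-0.8,"wz":0},
{"x":2.4,"y":0,"z":8.2,"wx":0,"wy":-0.8,"wz":0},
{"x":2.1,"y":0,"z":8.4,"wx":0,"wy":-0.8,"wz":0},
{"x":1.7,"y":0,"z":8.4,"wx":0,"wy":-0.8,"wz":0},
{"x":1.4,"y":0,"z":8.5,"wx":0,"wy":-0.8,"wz":0},
{"x":1.1,"y":0,"z":8.5,"wx":0,"wy":-0.8,"wz":0},
{"x":0.7,"y":0,"z":8.6,"wx":0,"wy":-0.9,"wz":0},
{"x":0.4,"y":0,"z":8.5,"wx":0,"wy":-0.8,"wz":0},
{"x":0.1,"y":0,"z":8.6,"wx":0,"wy":-0.8,"wz":0},
{"x":-0.3,"y":0,"z":8.6,"wx":0,"wy":-0.8,"wz":0},
--
{"x":-0.6,"y":0,"z":8.5,"wx":0,"wy":-0.8,"wz":0},
```

Call:
arm_command(plan=[{"x": 7.7,"y": 0,"z": 4,"wx": 0,"wy": -0.8,"wz": 0,"grip": 0},{"x": 7.6,"y": 0,"z": 4.2,"wx": 0,"wy": -0.8,"wz": 0,"grip": 0},{"x": 7.5,"y": 0,"z": 4.6,"wx": 0,"wy": -0.8,"wz": 0,"grip": 0},{"x": 7.2,"y": 0,"z": 4.9,"wx": 0,"wy": -0.8,"wz": 0,"grip": 0},{"x": 7.1,"y": 0,"z": 5.2,"wx": 0,"wy": -0.8,"wz": 0,"grip": 0},{"x": 6.8,"y": 0,"z": 5.5,"wx": 0,"wy": -0.9,"wz": 0,"grip": 0},{"x": 6.4,"y": 0,"z": 5.9,"wx": 0,"wy": -0.8,"wz": 0,"grip": 0},{"x": 6.2,"y": 0,"z": 6.1,"wx": 0,"wy": -0.8,"wz": 0,"grip": 0},{"x": 5.9,"y": 0,"z": 6.4,"wx": 0,"wy": -0.8,"wz": 0,"grip": 0},{"x": 5.7,"y": 0,"z": 6.6,"wx": 0,"wy": -0.8,"wz": 0,"grip": 0}])

```text
time: 8.18
tcp_pos: [0.5613, 0.0854, 0.189]
tcp_rot: [3.141, -0.454, 1.819]
force: [0.0, 0.0, 1.7]
opening: 0.0006
gripper_force: 0.5
```

Call:
arm_command(plan=[{"x": 5.4,"y": 0,"z": 6.8,"wx": 0,"wy": -0.8,"wz": 0,"grip": 0},{"x": 5.1,"y": 0,"z": 7,"wx": 0,"wy": -0.8,"wz": 0,"grip": 0},{"x": 4.8,"y": 0,"z": 7.2,"wx": 0,"wy": -0.8,"wz": 0,"grip": 0},{"x": 4.6,"y": 0,"z": 7.4,"wx": 0,"wy": -0.8,"wz": 0,"grip": 0},{"x": 4.3,"y": 0,"z": 7.5,"wx": 0,"wy": -0.8,"wz": 0,"grip": 0},{"x": 3.9,"y": 0,"z": 7.7,"wx": 0,"wy": -0.9,"wz": 0,"grip": 0},{"x": 3.7,"y": 0,"z": 7.9,"wx": 0,"wy": -0.8,"wz": 0,"grip": 0},{"x": 3.3,"y": 0,"z": 7.9,"wx": 0,"wy": -0.8,"wz": 0,"grip": 0},{"x": 0,"y": 0,"z": 0,"wx": 0,"wy": 0,"wz": 0,"grip": 0},{"x": 0,"y": 0,"z": 0,"wx": 0,"wy": 0,"wz": 0,"grip": 0}])

```text
time: 9.02
tcp_pos: [0.5475, 0.1387, 0.1483]
tcp_rot: [-3.141, -0.342, 1.82]
force: [-0.1, 0.6, 0.5]
opening: 0.0006
gripper_force: 0.0
```

Run:
```python
from sweep import *
rows(now(),[goal(t) for t in list(range(145,176,3))],vmax=60,wmax=9)
i=capture("scene")[60:310,190:490,::-1]
cv2.imwrite("pics/scene4.png",cv2.resize(i,None,fx=2.2,fy=2.2,interpolation=cv2.INTER_CUBIC))
```

```text
t 9.0167 F [-0.1  0.6  0.5] q [-0.06  0.53  1.57  0.36  1.17 -0.47]
corner(case) [0.0026 0.1225 0.1462] a 70.4 toolx in case [0.    0.942 0.336]
--
{"x":10.2,"y":0.4,"z":8.1,"wx":0,"wy":-1.6,"wz":0},
{"x":2.7,"y":0,"z":8.2,"wx":0,"wy":-0.8,"wz":0},
{"x":2.4,"y":0,"z":8.3,"wx":0,"wy":-0.8,"wz":0},
{"x":2.1,"y":0,"z":8.3,"wx":0,"wy":-0.8,"wz":0},
{"x":1.7,"y":0,"z":8.4,"wx":0,"wy":-0.8,"wz":0},
{"x":1.4,"y":0,"z":8.5,"wx":0,"wy":-0.9,"wz":0},
{"x":1.1,"y":0,"z":8.5,"wx":0,"wy":-0.8,"wz":0},
{"x":0.7,"y":0,"z":8.6,"wx":0,"wy":-0.8,"wz":0},
{"x":0.4,"y":0,"z":8.6,"wx":0,"wy":-0.8,"wz":0},
{"x":0.1,"y":0,"z":8.5,"wx":0,"wy":-0.8,"wz":0},
--
{"x":-0.3,"y":0.1,"z":8.6,"wx":0,"wy":-0.8,"wz":0},
```

View pics/scene4.png

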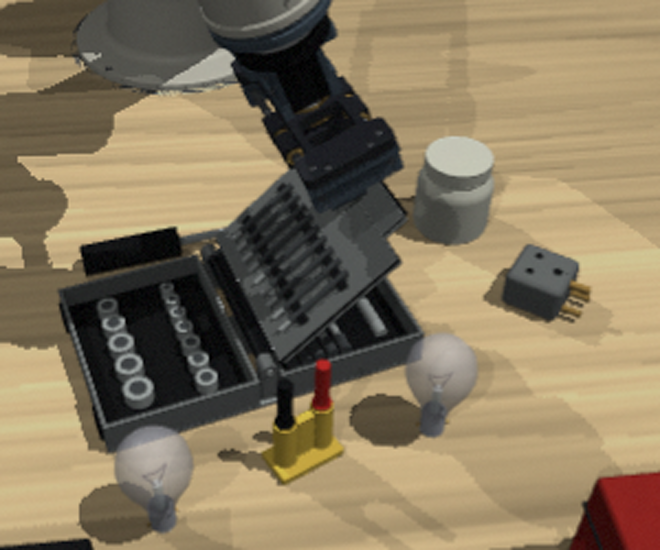

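Call:
arm_command(plan=[{"x": 5,"y": 0,"z": 8,"wx": 0,"wy": -1,"wz": 0,"grip": 0},{"x": 3.5,"y": 0,"z": 8,"wx": 0,"wy": -1,"wz": 0,"grip": 0},{"x": 3,"y": 0,"z": 8,"wx": 0,"wy": -0.8,"wz": 0,"grip": 0},{"x": 2.1,"y": 0,"z": 8.3,"wx": 0,"wy": -0.8,"wz": 0,"grip": 0},{"x": 1.7,"y": 0,"z": 8.4,"wx": 0,"wy": -0.8,"wz": 0,"grip": 0},{"x": 1.4,"y": 0,"z": 8.5,"wx": 0,"wy": -0.9,"wz": 0,"grip": 0},{"x": 1.1,"y": 0,"z": 8.5,"wx": 0,"wy": -0.8,"wz": 0,"grip": 0},{"x": 0.7,"y": 0,"z": 8,"wx": 0,"wy": -0.8,"wz": 0,"grip": 0},{"x": 0,"y": 0,"z": 0,"wx": 0,"wy": 0,"wz": 0,"grip": 0},{"x": 0,"y": 0,"z": 0,"wx": 0,"wy": 0,"wz": 0,"grip": 0}])

```text
time: 9.9
tcp_pos: [0.5385, 0.1737, 0.0908]
tcp_rot: [-3.141, -0.222, 1.819]
force: [0.4, 0.4, 0.0]
opening: 0.0006
gripper_force: 0.0
```

Run:
```python
from sweep import *
rows(now(),[goal(t) for t in list(range(169,178,3))],vmax=60,wmax=9)
```

```text
t 9.9 F [0.4 0.4 0. ] q [ 0.07  0.58  1.64  0.26  0.98 -0.33]
corner(case) [0.0025 0.1582 0.0865] a 77.3 toolx in case [0.001 0.976 0.22 ]
--
{"x":3.9,"y":0.5,"z":9.3,"wx":-0.1,"wy":-1.2,"wz":0},
{"x":0.1,"y":0,"z":8.6,"wx":0,"wy":-0.8,"wz":0},
{"x":-0.3,"y":0,"z":8.5,"wx":0,"wy":-0.8,"wz":0},
```

Run:
```python
from sweep import *
f=lambda t,a:pose(*lf(0,.166,D(t),-.005)[1:],a,.003)
rows(now(),[f(167,82),f(169,87),f(171,91),f(173,94),f(175,94),f(177,94)],vmax=60,wmax=9)
```

```text
t 9.9 F [0.4 0.4 0. ] q [ 0.07  0.58  1.64  0.26  0.98 -0.33]
corner(case) [0.0025 0.1582 0.0865] a 77.3 toolx in case [0.001 0.976 0.22 ]
--
{"x":2.4,"y":0.5,"z":2.5,"wx":-0.1,"wy":-4.7,"wz":0},
{"x":1.3,"y":0,"z":4.4,"wx":0,"wy":-5,"wz":0},
{"x":1.5,"y":0,"z":4.6,"wx":0,"wy":-4,"wz":0},
{"x":1.5,"y":0,"z":4.9,"wx":0,"wy":-3,"wz":0},
{"x":1.2,"y":0,"z":5.7,"wx":0,"wy":0,"wz":0},
{"x":0.9,"y":0,"z":5.7,"wx":0,"wy":0,"wz":0},
```

Call:
arm_command(plan=[{"x": 2.4,"y": 0,"z": 2.5,"wx": 0,"wy": -4.7,"wz": 0,"grip": 0},{"x": 1.3,"y": 0,"z": 4.4,"wx": 0,"wy": -5,"wz": 0,"grip": 0},{"x": 1.5,"y": 0,"z": 4.6,"wx": 0,"wy": -4,"wz": 0,"grip": 0},{"x": 1.5,"y": 0,"z": 5,"wx": 0,"wy": -3,"wz": 0,"grip": 0},{"x": 1.2,"y": 0,"z": 5.7,"wx": 0,"wy": 0,"wz": 0,"grip": 0},{"x": 0,"y": 0,"z": 0,"wx": 0,"wy": 0,"wz": 0,"grip": 0},{"x": 0,"y": 0,"z": 0,"wx": 0,"wy": 0,"wz": 0,"grip": 0}])

```text
time: 10.48
tcp_pos: [0.5367, 0.1815, 0.0697]
tcp_rot: [-3.141, 0.068, 1.819]
force: [0.3, 0.5, 0.3]
opening: 0.0005
gripper_force: 0.0
```

Run:
```python
from sweep import *
now()
```

```text
t 10.4833 F [0.3 0.5 0.3] q [ 0.26  0.61  1.64 -0.09  0.9   0.07]
corner(case) [0.0027 0.1643 0.0607] a 93.9 toolx in case [ 0.001  0.998 -0.068]
```

Corner at z 0.061; flat contact is expected near 0.046. I'll press down in small steps.

Call:
arm_command(plan=[{"x": 0,"y": 0,"z": 3,"wx": 0,"wy": 0,"wz": 0,"grip": 0},{"x": 0,"y": 0,"z": 3,"wx": 0,"wy": 0,"wz": 0,"grip": 0},{"x": 0,"y": 0,"z": 3,"wx": 0,"wy": 0,"wz": 0,"grip": 0},{"x": 0,"y": 0,"z": 2,"wx": 0,"wy": 0,"wz": 0,"grip": 0},{"x": 0,"y": 0,"z": 1,"wx": 0,"wy": 0,"wz": 0,"grip": 0},{"x": 0,"y": 0,"z": 0,"wx": 0,"wy": 0,"wz": 0,"grip": 0},{"x": 0,"y": 0,"z": 0,"wx": 0,"wy": 0,"wz": 0,"grip": 0}])

```text
time: 11.07
tcp_pos: [0.537, 0.181, 0.0578]
tcp_rot: [-3.141, 0.07, 1.819]
force: [0.3, -0.0, 0.8]
opening: 0.0005
gripper_force: 0.0
```

Call:
arm_command(plan=[{"x": 0,"y": 0,"z": 1,"wx": 0,"wy": 0,"wz": 0,"grip": 0},{"x": 0,"y": 0,"z": 1,"wx": 0,"wy": 0,"wz": 0,"grip": 0},{"x": 0,"y": 0,"z": 0,"wx": 0,"wy": 0,"wz": 0,"grip": 0},{"x": 0,"y": 0,"z": 0,"wx": 0,"wy": 0,"wz": 0,"grip": 0}])

```text
time: 11.4
tcp_pos: [0.537, 0.1809, 0.0559]
tcp_rot: [-3.142, 0.07, 1.819]
force: [-0.2, 0.5, -0.4]
opening: 0.0002
gripper_force: 0.0
```

Call:
arm_command(plan=[{"x": 0,"y": 0,"z": 0.7,"wx": 0,"wy": 0,"wz": 0,"grip": 0},{"x": 0,"y": 0,"z": 0.3,"wx": 0,"wy": 0,"wz": 0,"grip": 0},{"x": 0,"y": 0,"z": 0,"wx": 0,"wy": 0,"wz": 0,"grip": 0}])

```text
time: 11.65
tcp_pos: [0.5371, 0.1809, 0.0551]
tcp_rot: [3.141, 0.07, 1.819]
force: [-0.9, 0.7, 4.8]
opening: 0.0007
gripper_force: 2.6
```

Call:
arm_command(plan=[{"x": 0,"y": 0,"z": 0.5,"wx": 0,"wy": 0,"wz": 0,"grip": 0},{"x": 0,"y": 0,"z": 0.5,"wx": 0,"wy": 0,"wz": 0,"grip": 0},{"x": 0,"y": 0,"z": 0,"wx": 0,"wy": 0,"wz": 0,"grip": 0}])

```text
time: 11.9
tcp_pos: [0.5372, 0.1809, 0.0547]
tcp_rot: [3.141, 0.07, 1.819]
force: [-3.8, 0.5, 16.6]
opening: 0.0003
gripper_force: 8.6
```

Call:
arm_command(plan=[{"x": 0,"y": 0,"z": -5,"wx": 0,"wy": 0,"wz": 0,"grip": 0},{"x": 0,"y": 0,"z": -15,"wx": 0,"wy": 0,"wz": 0,"grip": 0},{"x": 0,"y": 0,"z": -30,"wx": 0,"wy": 0,"wz": 0,"grip": 0},{"x": 0,"y": 0,"z": -35,"wx": 0,"wy": 0,"wz": 0,"grip": 0},{"x": 0,"y": 0,"z": -35,"wx": 0,"wy": 0,"wz": 0,"grip": 0},{"x": 0,"y": 0,"z": -35,"wx": 0,"wy": 0,"wz": 0,"grip": 0},{"x": 0,"y": 0,"z": -25,"wx": 0,"wy": 0,"wz": 0,"grip": 0},{"x": 0,"y": 0,"z": 0,"wx": 0,"wy": 0,"wz": 0,"grip": 0},{"x": 0,"y": 0,"z": 0,"wx": 0,"wy": 0,"wz": 0,"grip": 0}])

```text
time: 12.65
tcp_pos: [0.5345, 0.1932, 0.2348]
tcp_rot: [3.139, 0.07, 1.819]
force: [-0.9, 0.0, -1.1]
opening: 0.0006
gripper_force: 0.0
```

Run:
```python
from sweep import *
now()
i=capture("scene")[60:310,190:490,::-1]
cv2.imwrite("pics/scene5.png",cv2.resize(i,None,fx=2.2,fy=2.2,interpolation=cv2.INTER_CUBIC))
```

```text
t 12.65 F [-0.9  0.  -1.1] q [ 0.28  0.4   1.47 -0.07  1.27  0.06]
corner(case) [0.0035 0.1761 0.2257] a 94.0 toolx in case [ 0.001  0.998 -0.07 ]
```

View pics/scene5.png

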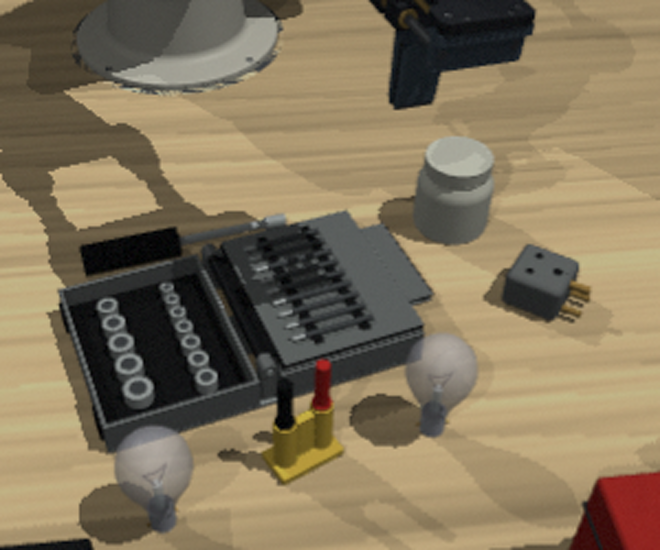

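```bash
python3 -c "from bench import workorder; print(workorder.hand_in())"
```

```text
the job is handed in; nothing more can be done
None
```

I swung the leaf over the spine and pressed it flat onto the other tray until it met its stop. In the last picture the case and all the bystanders looked unmoved and the gripper was clear. I handed the job in at about 12.7 s; the hand-in returned no verdict.

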